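Put the pantry jars away

TASK

Put the four loose pantry things away: on the two-step shelf, stand the preserving jar on the lower step midway between the square canister and the cork-topped jar and in line with them, centre the flat spice tin on top of its lid, and stand the tall canister on the middle of the upper step straight behind the square canister. Open the wooden spice box, stand the small spice jar in it with the two already there, and shut the lid fully. Set the things down gently, leave them all upright, and don't shift the two jars that already stand on the shelf.

Things in the scene. Friction and masses are not known exactly. Their poses are not given: they have to be found in the camera images.
- step_shelf: fixed two-step bamboo pantry shelf, 180 deep (x) by 360 wide (y). Origin: middle of its underside on the worktop; its x axis points to the back (away from the robot), y to the left, z up. Lower step: top at z = 30 mm, from x = -90 to 0, middle line at x = -45 mm. Upper step: top at z = 85 mm, from x = 0 to 90, middle line at x = +45 mm. No lips or rims. Turned up to 0.12 rad
- square_canister: white square stoneware canister with a flat wooden lid, 68 x 68 mm, 100 high, 0.9 kg, loose, standing at one end of the lower step on its middle line, square with the shelf (its axes parallel to the shelf's). Origin: centre of its underside. Stays where it is
- cork_jar: low round amber glass jar with a cork stopper, 70 diameter, 75 high, 0.8 kg, loose, standing at the other end of the lower step on its middle line; its centre is 215 to 225 mm from the square canister's. Which of the two is at the left end varies. Origin: centre of its underside. Stays where it is
- mason_jar: preserving jar, filled and closed: clear glass with brown contents and a steel screw lid, 64 diameter, 95 high, flat lid top 62 diameter, about 0.42 kg, standing on the worktop. Origin: centre of its underside, z up
- tall_canister: tall clear plastic canister with a white lid, part filled, 62 diameter (lid 64, the top 18 mm), 135 high, about 0.35 kg, standing on the worktop. Origin: centre of its underside, z up
- spice_tin: flat round aluminium tin, 56 diameter, 30 high, about 0.09 kg, lying flat on the worktop. Origin: centre of its underside, z up
- spice_jar: small round glass spice jar with a black screw cap, 44 diameter, 75 high, about 0.13 kg, standing on the worktop. Origin: centre of its underside, z up
- spice_box: fixed wooden box with hinged lid, outside 160 (x) by 200 (y), rim at z = 100 mm, walls and floor 8 thick (inner floor at z = 8). Origin: middle of its underside on the worktop; x to its back (hinge side, away from the robot), y to its left, z up. Two fixed spice jars (44 diameter, 75 high) stand inside in the back corners, at x = 46, y = +68 and -68 mm; the rest is empty
- spice_lid (a joint): angle of the spice box's lid, rad: 0 shut, grows as it opens, stop at 1.9; starts at 0 to 0.2. A wooden board 160 by 200, 8 thick, hinged along the box's back edge (axis along the box's y, at x = +80, z = 100.5 mm). A stiff friction hinge (0.24 N m) holds it at any angle: it takes up to 3 N at the knob to move it and it must be brought all the way down
- spice_lid_handle (a point): centre of the lid's brass knob head: a disc 28 diameter, 16 thick, on a 12 mm stem, 35 mm above the lid's top face, axis square to the lid; 30 mm in from the lid's front edge, midway across. Lid shut: x = -50, y = 0, z = 143.5 mm of the box. The point's axes turn with the lid

How it is judged:
By the outcome, as a careful person would: the job done as asked, in the order asked, and still so for the second after the job is handed in, with the robot touching nothing.
It also fails if it takes over 128 s, if anything falls off the work surface, if the arm or the gripper's body presses on something with over 40 N, if the wrist force passes 120 N, or if a joint passes its speed limit or range.

ROBOT

A 6-joint arm with a two-finger parallel gripper is mounted at the origin on the work surface. World frame = base frame: x ahead of the robot, y to its left, z up, the work surface at z = 0. Lengths are in m, angles in rad, forces in N, time in s.
With the tool pointing down it reaches from about 0.3 to 1 m from the base axis. Payload 5.1 kg.
Tool frame: the origin (TCP) lies between the finger pads; the fingertips stand robot.tip_reach ahead of it and the grasp point (between the pads) lies 11 mm behind it (robot.tip_reach is the distance from the TCP to the fingertips, in m); z points along the fingers, y is the line along which they close (so a half turn about z gives the same grasp; the last joint's range is limited). The gripper opens to 95 mm and grips with 3 to 60 N. Pads are 20 mm wide; open, the fingers measure 119 mm over their backs; the gripper's body (75 mm by 180 mm) begins 59 mm behind the grasp point.
Start: joints at [-1.423, 0.124, 1.65, -0, 1.367, -0.083], TCP at [0.149, -0.633, 0.223] pointing down, gripper open.
Joint ranges: [-2.61, 2.61], [-1.02, 2.33], [0.03, 2.71], [-1.35, 4.49], [0.32, 2.68], [-2.91, 2.91]. Speed limits (rad/s): [2.57, 2.57, 3.14, 3.14, 3.14, 3.14].

INTERFACE

Orientations are given as [roll, pitch, yaw] about the fixed x, y, z axes, in that order (R = Rz(yaw) Ry(pitch) Rx(roll)).
In Python, from workcell import sensors, get_image, camera_model, job, robot gives the robot as it stands. The module is installed in compiled form; this text tells all that it offers.
- The arm moves only by the tool drive_tool, never from a script. Its arguments are lists of equal length, an entry for each row: "delta_pos": the shift along the world's x, y, z in mm, a list of three; "twist": the turn, a rotation vector about the world's x, y, z in degrees, a list of three; "fingers": the opening, from 0 (shut) to 1 (fully open). In form: {"delta_pos": [[dx, dy, dz], ...], "twist": [[rx, ry, rz], ...], "fingers": [fingers, ...]}. A call has 1 to 10 rows; each row shifts and turns the commanded pose from where the row before left it; what a row does not reach is not made up. A row lasts 1/8 s, in which the tool goes at most 62.5 mm and 10.7 degrees, less where a joint would pass 70% of its speed; a pose out of reach is approached as far as the arm can. A call is refused whole if a number of a shift passes 62.5 or a number of a turn 10.7, either way. A call with a gripper value outside its range is refused whole. The fingers move at their own pace and stop on an object; "force" is the grip in N (left out, the last holds). Time passes only in rows, so rows that do not move let the fingers close. It gives the time, the measured TCP pose, the force, the opening and the grip force at its end, in the units of the state.
- sensors.sense(): the state, without advancing time (a new reading comes with each control period).
- get_image(name): name is "scene" or "top" or "wrist"; returns the picture (420x560x3 uint8, blue, green, red); there is no depth.
- camera_model(name): a dict with "K" (3x3 intrinsics, pixels), "extrinsics" (4x4, takes a point from camera to world coordinates). Camera axes: x right, y up, looking along -z (the intrinsics and any distortion apply to the point x, -y, -z); pixel columns grow to the right and rows downward; lengths in m; the calibration is good to about 2 mm. A picture is of the moment at which its call begins: read the wrist's pose just before it. camera_model takes no time and is no camera call; for the wrist camera it gives the pose at the moment of the call.
- job.hand_in(): hands the job in; it is judged then, once.
The state is a dict: "time": time; "joint_pos": joint angles; "joint_velocities": joint speeds; "joint_efforts": joint torques, N m; "ee_pos": TCP position; "tcp_rot": TCP orientation; "force": force on the tool from outside, world axes, zero at the start; "moment": the same for the moment, N m; "width": finger opening in m; "grasp_force": force on a finger pad.
Only numpy, scipy, OpenCV 4.12 (cv2) and the standard library are available. Lean on these libraries where they do the work, as an engineer would, in place of code of your own. Each camera call takes 0.05 s, during which the arm holds its last target. There are 200 camera calls.

## Working session

There is one attempt and no reset: what is moved stays moved. The work goes in short steps, Python scripts to look and compute and a tool call to move; the robot and the scene stay as the last step left them, time stands still between calls to the robot, and variables do not carry over. Pictures are saved under pics/ and viewed, at most 14 in all, crops included, and the job is handed in when it is done.

Besides the shell and the picture viewer there is one more tool, called as name(argument=value, ...) on one line, values as JSON. drive_tool: Moves the arm, as the interface text tells. Its arguments: {"type":"object","properties":{"delta_pos":{"type":"array"},"twist":{"type":"array"},"fingers":{"type":"array"},"force":{"type":"number"}},"required":["delta_pos","twist","fingers"]}

```bash
mkdir -p pics
cat > h.py <<'E'
import numpy as np,cv2
from workcell import sensors,get_image,camera_model,job,robot
def ray(cm,u,v):
    K=np.array(cm["K"]);E=np.array(cm["extrinsics"])
    d=np.linalg.solve(K,[u,v,1.]);d=np.array([d[0],-d[1],-d[2]])
    return E[:3,3],E[:3,:3]@d
def onz(cm,u,v,z):
    o,d=ray(cm,u,v);return o+d*(z-o[2])/d[2]
def proj(cm,P):
    E=np.array(cm["extrinsics"]);p=np.linalg.inv(E)@np.append(P,1.)
    q=np.array(cm["K"])@[p[0],-p[1],-p[2]];return q[:2]/q[2]
E
python3 - <<'E'
from h import *
for n in ("scene","top"):
    im=get_image(n);cv2.imwrite(f"pics/{n}0.png",im);cm=camera_model(n)
    print(n,{k:np.round(v,4).tolist() if k in("K","extrinsics") else v for k,v in cm.items()})
print(sensors.sense(),robot.tip_reach)
E
```

```text
scene {'K': [[389.1663, 0.0, 276.5103], [0.0, 389.1663, 205.2284], [0.0, 0.0, 1.0]], 'extrinsics': [[0.0695, -0.5441, 0.8361, 1.2587], [0.9976, 0.0334, -0.0612, -0.0408], [0.0054, 0.8383, 0.5451, 0.6035], [0.0, 0.0, 0.0, 1.0]]}
top {'K': [[482.2944, 0.0, 280.9297], [0.0, 482.2944, 205.3294], [0.0, 0.0, 1.0]], 'extrinsics': [[0.0034, 0.9948, -0.1015, 0.3629], [-1.0, 0.0026, -0.0081, 0.001], [-0.0078, 0.1015, 0.9948, 1.2155], [0.0, 0.0, 0.0, 1.0]]}
{'time': 0.1, 'joint_pos': array([-1.42260995e+00,  1.24411450e-01,  1.65152569e+00, -2.03827891e-05,
        1.36749272e+00, -8.25818881e-02]), 'joint_velocities': array([-0.00032507, -0.00097146, -0.00322738,  0.00270388,  0.00284809,
        0.00082105]), 'joint_efforts': array([ 7.11224784e-04, -4.18879902e+01, -3.61095786e+01,  7.77696306e-02,
        4.61323536e-02, -5.17860724e-05]), 'ee_pos': array([ 0.14856614, -0.63221802,  0.22153531]), 'tcp_rot': array([-3.13976007e+00, -1.31659847e-04,  2.30772278e-01]), 'force': array([-1.11137209, -0.0258312 , -0.32375339]), 'moment': array([-0.01078378, -0.00653969,  0.02998815]), 'grasp_force': 0.0, 'width': 0.09512597101686951} 0.008
```

View pics/scene0.png

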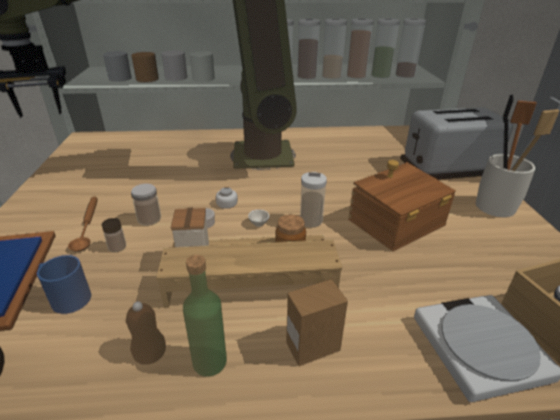

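View pics/top0.png

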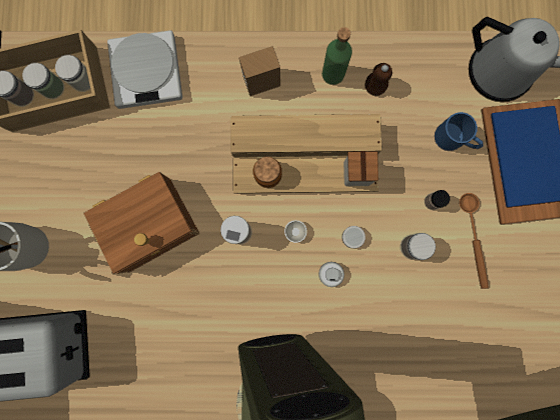

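The scene view shows, from behind: the box at (400,205), tall canister (313,200), square canister (190,228), cork jar (291,230), mason jar (146,205), spice jar (114,235) and the tin partly hidden near (207,217). The top view shows the box (140,222), tall canister (236,230), tin (354,237), mason jar (420,246), spice jar (439,199) and shelf (307,155). I'll zoom in on the top view.

Run:
```python
import cv2
im=cv2.imread("pics/top0.png")
cv2.imwrite("pics/c1.png",cv2.resize(im[100:270,210:470],None,fx=3,fy=3,interpolation=cv2.INTER_CUBIC))
cv2.imwrite("pics/c2.png",cv2.resize(im[160:290,70:260],None,fx=4,fy=4,interpolation=cv2.INTER_CUBIC))
```

```text
(no output)
```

View pics/c1.png

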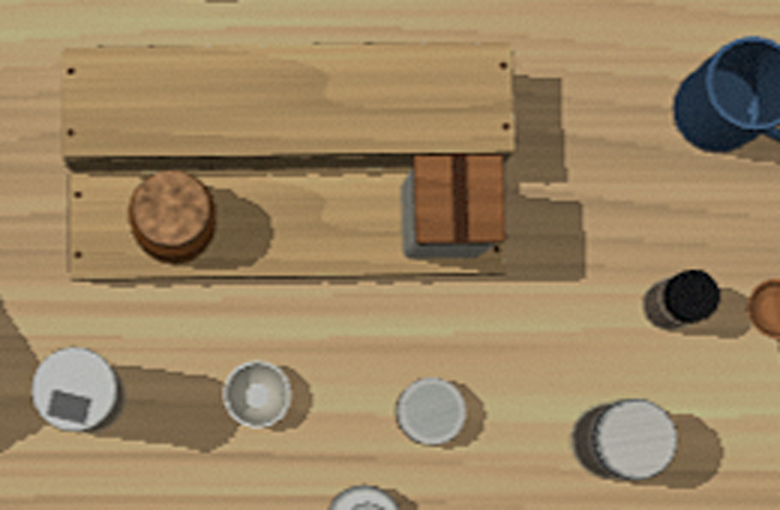

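View pics/c2.png

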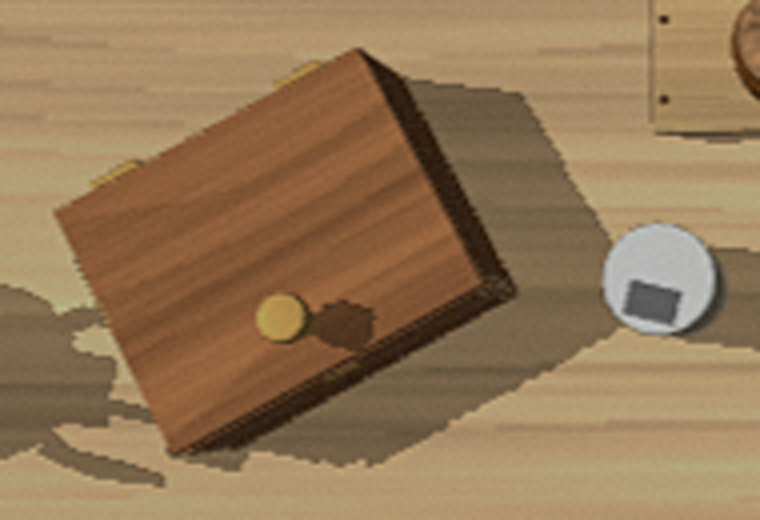

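The first crop shows the lid circles: tall (76,390), tin (432,412), mason (637,440), spice cap (691,297), cork (173,210) and the square lid around (460,198). The second shows the box's back corners at (55,211) and (360,48) and the knob at (282,317); the lid is slightly open.

Run:
```python
from h import *
im=get_image("top").astype(float)
for _ in range(3): im+=get_image("top")
im=(im/4).astype(np.uint8)
cm=camera_model("top");hsv=cv2.cvtColor(im,cv2.COLOR_BGR2HSV)
c1=lambda p:((p[0]+.5)/3-.5+210,(p[1]+.5)/3-.5+100)
c2=lambda p:((p[0]+.5)/4-.5+70,(p[1]+.5)/4-.5+160)
W={}
def circ(n,p,z,mask,D):
    u,v=c1(p);m=np.zeros(mask.shape,np.uint8);cv2.circle(m,(int(round(u)),int(round(v))),18,255,-1)
    m=cv2.morphologyEx(m&mask,cv2.MORPH_OPEN,np.ones((3,3)))
    cs,_=cv2.findContours(m,cv2.RETR_EXTERNAL,cv2.CHAIN_APPROX_NONE);c=max(cs,key=cv2.contourArea)
    (a,b),(w,h),_=cv2.fitEllipse(cv2.convexHull(c));P=onz(cm,a,b,z);s=np.linalg.norm(P-np.array(cm["extrinsics"])[:3,3])/482.3*1000
    W[n]=P;print(n,"click",np.round((u,v),1),"fit",np.round((a,b),1),"size mm",round(w*s+s,1),round(h*s+s,1),"exp",D,"P",np.round(P*1000,1),"Pclick",np.round(onz(cm,u,v,z)*1000,1))
grey=((hsv[...,1]<40)&(hsv[...,2]>110)).astype(np.uint8)*255
blk=(hsv[...,2]<45).astype(np.uint8)*255
circ("tall",(76,390),.135,grey,64);circ("tin",(432,412),.03,grey,56);circ("mason",(637,440),.095,grey,62);circ("spice",(691,297),.075,blk,44)
print("cork",np.round(onz(cm,*c1((173,210)),.075)*1000,1))
q=[onz(cm,*c1(p),.1) for p in((414,155),(503,153),(505,243),(417,243))]
print("sq",np.round(np.mean(q,0)*1000,1),[round(np.linalg.norm(q[i]-q[i-1])*1000,1) for i in range(4)])
S=[onz(cm,*c1(p),z)*1000 for p,z in(((62,50),.085),((512,47),.085),((514,152),.085),((64,157),.085),((68,277),.03),((505,272),.03))]
print("shelf",np.round(S,1).tolist())
BL=onz(cm,*c2((55,211)),.1085);BR=onz(cm,*c2((360,48)),.1085)
y=BL-BR;print("hinge len",np.linalg.norm(y));y/=np.linalg.norm(y);x=np.array([y[1],-y[0],0]);M=(BL+BR)/2;O=M-.08*x;O[2]=0
print("box O",O*1000,"yaw",np.arctan2(x[1],x[0]))
for n,p in(("knob",(282,317)),("frontmid",((485+170)/2,(282+452)/2))):
    o,d=ray(cm,*c2(p));t=-(o-O)@y/(d@y);P=o+t*d;print(n,P*1000,"box x,z",(P-O)@x*1000,P[2]*1000)
```

```text
tall click [235.  229.7] fit [234.1 229.2] size mm 63.0 65.9 exp 64 P [419.1 114.5 135. ] Pclick [418.  112.6 135. ]
tin click [353.7 237. ] fit [353.3 236.6] size mm 56.8 58.8 exp 56 P [ 407.1 -167.1   30. ] Pclick [ 406.2 -168.    30. ]
mason click [422.  246.3] fit [421.9 245.8] size mm 64.1 65.8 exp 62 P [ 384. -316.   95.] Pclick [ 382.8 -316.1   95. ]
spice click [440.  198.7] fit [440.  198.4] size mm 44.9 48.5 exp 44 P [ 496.8 -367.3   75. ] Pclick [ 496.1 -367.4   75. ]
cork [565.   43.1  75. ]
sq [ 570.2 -181.6  100. ] [np.float64(69.6), np.float64(69.6), np.float64(71.2), np.float64(68.4)]
shelf [[692.9, 132.5, 85.0], [695.7, -227.5, 85.0], [610.4, -227.6, 85.0], [605.7, 129.7, 85.0], [516.7, 131.2, 30.0], [521.7, -229.5, 30.0]]
hinge len 0.1984248041152052
box O [436.02417986 341.03189539   0.        ] yaw 0.503280172280559
knob [396.078801   319.03919696 155.19812438] box x,z -45.59947451674639 155.19812437664206
frontmid [369.01935476 304.14109715 115.2329573 ] box x,z -76.48906837474458 115.23295729808036
```

The measurements agree with the given sizes: the square and cork centres are 224.7 mm apart, the hinge length is 198 mm and the shelf width is 360 mm. I'll go above the mason jar and turn the tool square with the shelf.

drive_tool(delta_pos=[[34,45,0],[34,45,0],[34,45,0],[34,45,0],[34,45,0],[34,45,0],[31,46,0],[0,0,0]], twist=[[0,0,-4.1],[0,0,-4.1],[0,0,-4.2],[0,0,0],[0,0,0],[0,0,0],[0,0,0],[0,0,0]], fingers=[1,1,1,1,1,1,1,1], force=20)

```text
time: 1.3
ee_pos: [0.3851, -0.3142, 0.2228]
tcp_rot: [3.142, -0.001, 0.02]
force: [-0.4, -0.4, 1.0]
width: 0.0951
grasp_force: 0.0
```

Run:
```python
from h import *
cm=camera_model("wrist");im=get_image("wrist");cv2.imwrite("pics/w1.png",im)
s=sensors.sense();print(s["ee_pos"],s["tcp_rot"],np.round(cm["extrinsics"],3).tolist(),cm["K"][0][0])
print(proj(cm,[.384,-.316,.095]))
```

```text
[ 0.38430727 -0.31569606  0.22279214] [ 3.14098736e+00 -1.42156791e-05  1.77601330e-02] [[0.02, 0.963, 0.27, 0.461], [-1.0, 0.02, 0.005, -0.314], [-0.001, -0.27, 0.963, 0.387], [0.0, 0.0, 0.0, 1.0]] 365.3757243342869
[283.9518307  204.82766791]
```

View pics/w1.png

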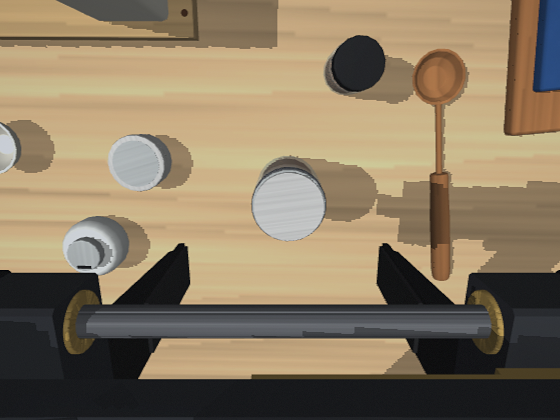

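The wrist view shows the mason lid at (288,204), 4 px from the prediction. The tin is at (137,162) and the spice cap at (358,63). Next I descend and grip.

drive_tool(delta_pos=[[0,-2,-35],[0,0,-35],[0,0,-35],[0,0,-35],[0,0,-34],[0,0,0],[0,0,0],[0,0,0],[0,0,0],[0,0,0]], twist=[[0,0,0],[0,0,0],[0,0,0],[0,0,0],[0,0,0],[0,0,0],[0,0,0],[0,0,0],[0,0,0],[0,0,0]], fingers=[1,1,1,1,1,1,0,0,0,0], force=25)

```text
time: 2.6
ee_pos: [0.3841, -0.3191, 0.0497]
tcp_rot: [3.141, -0.001, 0.014]
force: [-0.3, 1.1, 2.7]
width: 0.0637
grasp_force: 25.0
```

Run:
```python
from h import *
s=sensors.sense();print(s["ee_pos"],s["tcp_rot"],s["width"],s["grasp_force"],s["force"])
```

```text
[ 0.38414719 -0.31908016  0.04966882] [ 3.14063052e+00 -1.09150907e-03  1.44801753e-02] 0.06367046089079155 25.001075863838196 [-0.26088761  1.09596905  2.67343802]
```

drive_tool(delta_pos=[[0,0,20],[0,0,40],[0,0,50],[0,10,30],[13,50,0],[13,50,0],[13,50,0],[13,50,0],[14,40,0],[0,0,0]], twist=[[0,0,0],[0,0,0],[0,0,0],[0,0,0],[0,0,0],[0,0,0],[0,0,0],[0,0,0],[0,0,0],[0,0,0]], fingers=[0,0,0,0,0,0,0,0,0,0])

```text
time: 3.85
ee_pos: [0.4492, -0.0662, 0.1875]
tcp_rot: [-3.141, 0.002, 0.019]
force: [0.6, -0.0, -5.4]
width: 0.0638
grasp_force: 25.0
```

Run:
```python
from h import *
cm=camera_model("wrist");im=get_image("wrist");cv2.imwrite("pics/w2.png",im)
s=sensors.sense();print(s["ee_pos"],s["tcp_rot"],s["width"])
for P in ([.565,.043,.075],[.570,-.1815,.1]): print(proj(cm,P))
np.save("w2E.npy",cm["extrinsics"]);np.save("w2K.npy",cm["K"])
```

```text
[ 0.44897187 -0.06758493  0.18749981] [-3.14149677e+00  2.22491457e-03  1.75408243e-02] 0.06353166965363928
[128.4041829   45.00555386]
[468.18136956  37.39500876]
```

View pics/w2.png

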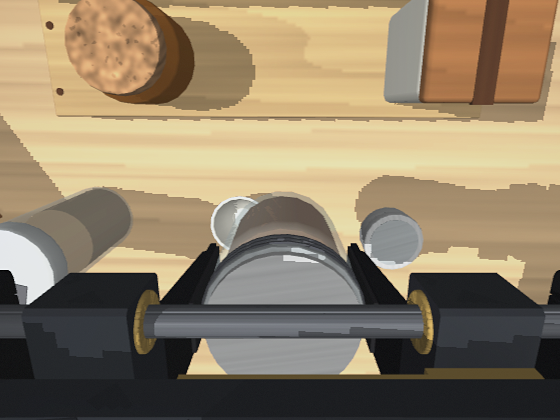

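The wrist view shows the cork top at about (113,46) and the square lid's front corners at (421,103) and (546,103). My heights left out the 30 mm step, so the tops are at 105 and 130 mm; recomputing with both cameras.

Run:
```python
from h import *
c1=lambda p:((p[0]+.5)/3-.5+210,(p[1]+.5)/3-.5+100)
t=camera_model("top");w={"K":np.load("w2K.npy"),"extrinsics":np.load("w2E.npy")}
r=lambda P:np.round(np.array(P)*1000,1).tolist()
print("top cork",r(onz(t,*c1((173,210)),.105)))
q=[onz(t,*c1(p),.13) for p in((414,155),(503,153),(505,243),(417,243))]
print("top sq",r(np.mean(q,0)),[round(np.linalg.norm(q[i]-q[i-1])*1000,1) for i in range(4)])
im=cv2.imread("pics/w2.png");hsv=cv2.cvtColor(im,cv2.COLOR_BGR2HSV)
print("wr cork",r(onz(w,113,45.5,.105)),"edges",r(onz(w,65,45,.105)),r(onz(w,161,45,.105)))
print("wr sq front",r(onz(w,421,103,.13)),r(onz(w,546,103,.13)))
print("step front edge",r(onz(w,57,116,.03)),r(onz(w,543,122,.03)),"screws",r(onz(w,49,25,.03)),r(onz(w,60,91,.03)))
for p in ((71,71),(503,66),(70,132),(505,126)):print("scr up",r(onz(t,*c1(p),.085)))
for p in ((78,194),(78,254),(496,249)):print("scr lo",r(onz(t,*c1(p),.03)))
```

```text
top cork [559.7, 42.0, 105.0]
top sq [564.7, -176.7, 130.0] [np.float64(67.8), np.float64(67.8), np.float64(69.3), np.float64(66.5)]
wr cork [560.3, 40.8, 105.0] edges [560.0, 70.6, 105.0] [561.1, 10.9, 105.0]
wr sq front [529.3, -145.8, 130.0] [530.7, -218.4, 130.0]
step front edge [514.4, 127.0, 30.0] [517.5, -288.0, 30.0] screws [585.0, 122.9, 30.0] [534.7, 121.5, 30.0]
scr up [675.7, 125.1, 85.0]
scr up [680.2, -220.0, 85.0]
scr up [626.0, 125.2, 85.0]
scr up [631.4, -220.8, 85.0]
scr lo [586.3, 123.9, 30.0]
scr lo [535.9, 123.2, 30.0]
scr lo [540.9, -222.4, 30.0]
```

drive_tool(delta_pos=[[30,0,0],[40,0,0],[30,0,0],[13,0,0],[0,0,-30],[0,0,-25],[0,0,-15],[0,0,0],[0,0,0]], twist=[[0,0,0],[0,0,0],[0,0,0],[0,0,0],[0,0,0],[0,0,0],[0,0,0],[0,0,0],[0,0,0]], fingers=[0,0,0,0,0,0,0,0,0])

```text
time: 5.03
ee_pos: [0.5633, -0.0691, 0.1199]
tcp_rot: [3.141, -0.002, 0.014]
force: [-0.0, 0.3, -4.2]
width: 0.0637
grasp_force: 25.0
```

```bash
cat > s.py <<'E'
from h import *
a=[]
s=sensors.sense();a=s["ee_pos"]*1000
print(np.round(a,1),np.round(s["tcp_rot"],4),round(s["width"]*1e3,2),s["grasp_force"],np.round(s["force"],1))
E
python3 s.py
```

```text
[563.3 -69.1 119.9] [ 3.1411e+00 -1.8000e-03  1.4100e-02] 63.67 24.998794198036194 [-0.   0.3 -4.2]
```

drive_tool(delta_pos=[[0,1,-18],[0,0,-12],[0,0,-6],[0,0,-2],[0,0,-1],[0,0,-1],[0,0,0]], twist=[[0,0,0],[0,0,0],[0,0,0],[0,0,0],[0,0,0],[0,0,0],[0,0,0]], fingers=[0,0,0,0,0,0,0])

```text
time: 5.9
ee_pos: [0.5631, -0.0678, 0.0797]
tcp_rot: [3.141, -0.001, 0.014]
force: [-2.1, 0.7, 0.7]
width: 0.0638
grasp_force: 25.0
```

drive_tool(delta_pos=[[0,0,0],[0,0,0],[0,0,0],[0,0,20],[0,0,40],[0,0,50],[-39,-24,0],[-39,-25,0],[-39,-25,0],[-39,-25,0]], twist=[[0,0,0],[0,0,0],[0,0,0],[0,0,0],[0,0,0],[0,0,0],[0,0,0],[0,0,0],[0,0,0],[0,0,0]], fingers=[0.9,0.9,0.9,0.9,0.9,0.9,0.9,0.9,0.9,0.9])

```text
time: 7.15
ee_pos: [0.4058, -0.1675, 0.1904]
tcp_rot: [3.14, -0.002, 0.015]
force: [0.0, 0.5, 1.0]
width: 0.0854
grasp_force: 0.0
```

drive_tool(delta_pos=[[0,0,-30],[0,0,0]], twist=[[0,0,0],[0,0,0]], fingers=[0.9,0.9])

```text
time: 7.4
ee_pos: [0.4053, -0.1665, 0.158]
tcp_rot: [-3.14, 0.002, 0.013]
force: [0.3, -0.3, -0.4]
width: 0.0859
grasp_force: 0.0
```

```bash
python3 s.py
python3 - <<'E'
from h import *
cm=camera_model("wrist");im=get_image("wrist");cv2.imwrite("pics/w3.png",im)
print(proj(cm,[.407,-.167,.03]))
t=camera_model("top");im=get_image("top");cv2.imwrite("pics/top1.png",im)
for P in([.563,-.068,.125],[.5605,.0415,.105],[.5645,-.177,.13]): print(proj(t,P))
a=cv2.resize(im[130:270,220:420],(800,560),interpolation=cv2.INTER_CUBIC)
cv2.imwrite("pics/v1.png",np.vstack([a[:300],cv2.resize(np.array(cv2.imread("pics/w3.png"))[60:270,:],(800,300))]))
E
```

```text
[ 405.3 -166.5  158. ] [-3.1404e+00  2.0000e-03  1.3400e-02] 85.86 0.0 [ 0.3 -0.3 -0.4]
[282.67678811 201.06649667]
[315.05257419 166.80687879]
[267.5552442  169.32553013]
[363.05331814 165.85198047]
```

View pics/v1.png

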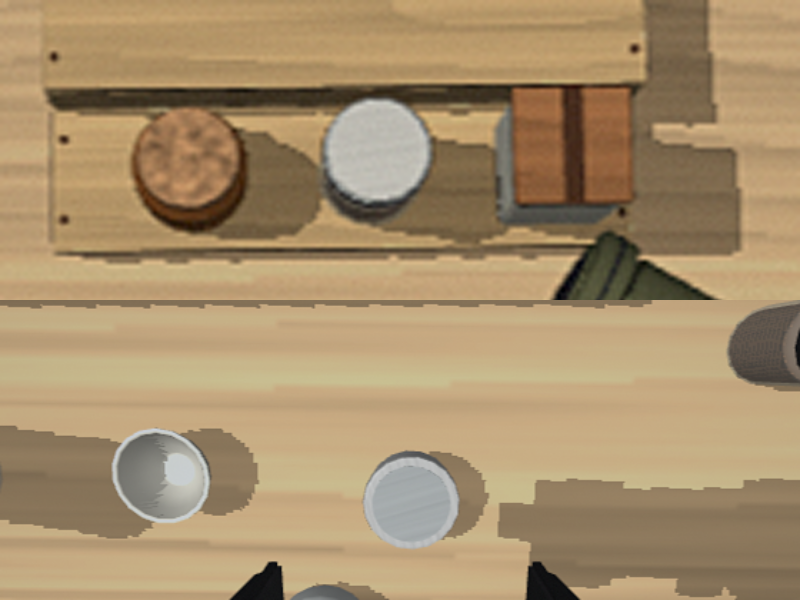

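The mason lid sits at (314.4,167.4) against (315.0,166.8) predicted for the midpoint, so it is well placed. The tin is centred in the wrist view at about (288,201). Going down to the tin.

drive_tool(delta_pos=[[1,-2,-40],[0,0,-45],[0,0,-35],[0,0,-18],[0,0,-8],[0,0,0]], twist=[[0,0,0],[0,0,0],[0,0,0],[0,0,0],[0,0,0],[0,0,0]], fingers=[0.9,0.9,0.9,0.9,0.9,0.9])

```text
time: 8.25
ee_pos: [0.4085, -0.1689, 0.0134]
tcp_rot: [3.141, -0.001, 0.015]
force: [-0.1, -0.1, -0.6]
width: 0.0856
grasp_force: 0.0
```

drive_tool(delta_pos=[[-1,0,-2],[0,0,0],[0,0,0],[0,0,0],[0,0,0],[0,0,0]], twist=[[0,0,0],[0,0,0],[0,0,0],[0,0,0],[0,0,0],[0,0,0]], fingers=[0.9,0,0,0,0,0], force=15)

```text
time: 9.0
ee_pos: [0.4068, -0.1689, 0.0108]
tcp_rot: [3.141, -0.0, 0.014]
force: [0.5, 0.1, 1.4]
width: 0.0554
grasp_force: 15.0
```

drive_tool(delta_pos=[[0,0,10],[0,0,40],[0,0,50],[0,0,60],[0,0,30],[10,20,0],[35,30,0],[40,30,0],[40,15,0],[20,5,0]], twist=[[0,0,0],[0,0,0],[0,0,0],[0,0,0],[0,0,0],[0,0,0],[0,0,0],[0,0,0],[0,0,0],[0,0,0]], fingers=[0,0,0,0,0,0,0,0,0,0])

```text
time: 10.25
ee_pos: [0.553, -0.0675, 0.2009]
tcp_rot: [-3.141, 0.0, 0.016]
force: [0.4, -0.0, -1.3]
width: 0.0556
grasp_force: 15.0
```

drive_tool(delta_pos=[[10,1,0],[0,0,-15],[0,0,-10],[0,0,0],[0,0,0]], twist=[[0,0,0],[0,0,0],[0,0,0],[0,0,0],[0,0,0]], fingers=[0,0,0,0,0])

```text
time: 10.88
ee_pos: [0.5613, -0.068, 0.1757]
tcp_rot: [3.142, -0.0, 0.014]
force: [-0.2, 0.4, -1.3]
width: 0.0559
grasp_force: 15.0
```

```bash
python3 s.py
```

```text
[561.3 -68.  175.7] [ 3.1416e+00 -1.0000e-04  1.3900e-02] 55.85 14.99988242983818 [-0.2  0.4 -1.3]
```

drive_tool(delta_pos=[[1,0,-15],[0,0,-12],[0,0,-8],[0,0,-3],[0,0,-1],[0,0,-1],[0,0,0]], twist=[[0,0,0],[0,0,0],[0,0,0],[0,0,0],[0,0,0],[0,0,0],[0,0,0]], fingers=[0,0,0,0,0,0,0])

```text
time: 11.75
ee_pos: [0.5629, -0.0678, 0.136]
tcp_rot: [3.141, -0.001, 0.014]
force: [-0.3, 0.8, -1.3]
width: 0.0559
grasp_force: 15.0
```

```bash
python3 s.py
python3 - <<'E'
from h import *
cm=camera_model("scene");im=get_image("scene");
cv2.imwrite("pics/v2.png",cv2.resize(im[120:280,130:350],None,fx=3.6,fy=3.6,interpolation=cv2.INTER_CUBIC))
E
```

```text
[562.9 -67.8 136. ] [ 3.1414e+00 -6.0000e-04  1.4400e-02] 55.92 15.00008761882782 [-0.3  0.8 -1.3]
```

View pics/v2.png

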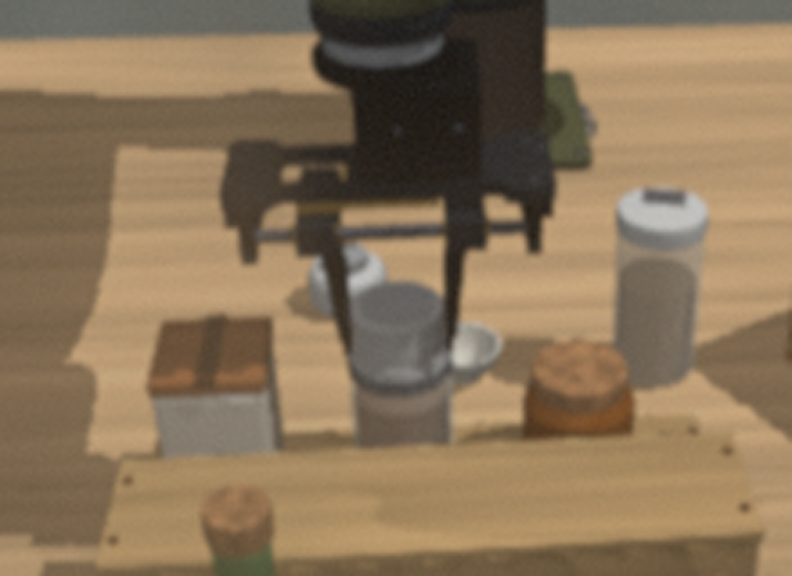

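The tin is over the mason lid and nearly touching. I lower it in small steps until it makes contact.

drive_tool(delta_pos=[[0,0,-0.5],[0,0,-0.5],[0,0,0]], twist=[[0,0,0],[0,0,0],[0,0,0]], fingers=[0,0,0])

```text
time: 12.18
ee_pos: [0.5631, -0.0678, 0.1359]
tcp_rot: [3.141, -0.001, 0.014]
force: [-2.2, 0.1, 4.8]
width: 0.0554
grasp_force: 15.0
```

```bash
python3 s.py
```

```text
[563.1 -67.8 135.9] [ 3.1413e+00 -1.1000e-03  1.4400e-02] 55.4 15.000414401292801 [-2.2  0.1  4.8]
```

drive_tool(delta_pos=[[0,0,0],[0,0,0],[0,0,10],[0,0,30],[0,0,40],[-20,26,20],[-31,39,0],[-31,39,0],[-31,39,0],[-31,39,0]], twist=[[0,0,0],[0,0,0],[0,0,0],[0,0,0],[0,0,0],[0,0,0],[0,0,0],[0,0,0],[0,0,0],[0,0,0]], fingers=[0.75,0.75,0.75,0.75,0.75,0.95,0.95,0.95,0.95,0.95])

```text
time: 13.42
ee_pos: [0.4177, 0.1153, 0.2354]
tcp_rot: [-3.141, -0.001, 0.014]
force: [-0.4, -0.0, 0.7]
width: 0.0905
grasp_force: 0.0
```

drive_tool(delta_pos=[[0,0,0],[0,0,0]], twist=[[0,0,0],[0,0,0]], fingers=[0.95,0.95])

```text
time: 13.68
ee_pos: [0.419, 0.1141, 0.2353]
tcp_rot: [3.141, -0.001, 0.015]
force: [0.5, -0.4, 0.7]
width: 0.0904
grasp_force: 0.0
```

```bash
python3 s.py
python3 - <<'E'
from h import *
cm=camera_model("wrist");im=get_image("wrist")
p=proj(cm,[.419,.1145,.135]);print(p)
t=camera_model("top");it=get_image("top")
pt=proj(t,[.563,-.068,.155]);print("tin exp",pt)
u,v=map(int,pt);a=it[v-40:v+50,u-65:u+65]
cv2.imwrite("pics/v3.png",np.hstack([cv2.resize(im,(480,360)),cv2.resize(a,(320,222)) if 0 else cv2.copyMakeBorder(cv2.resize(a,(320,222),interpolation=cv2.INTER_CUBIC),0,138,0,0,cv2.BORDER_CONSTANT)]))
print(u-65,v-40,320/130,p*480/560)
E
```

```text
[419.  114.1 235.3] [ 3.1414e+00 -1.4000e-03  1.4800e-02] 90.38 0.0 [ 0.5 -0.4  0.7]
[281.11543051 212.80809925]
tin exp [315.89565778 164.37094266]
250 124 2.4615384615384617 [240.95608329 182.40694222]
```

View pics/v3.png

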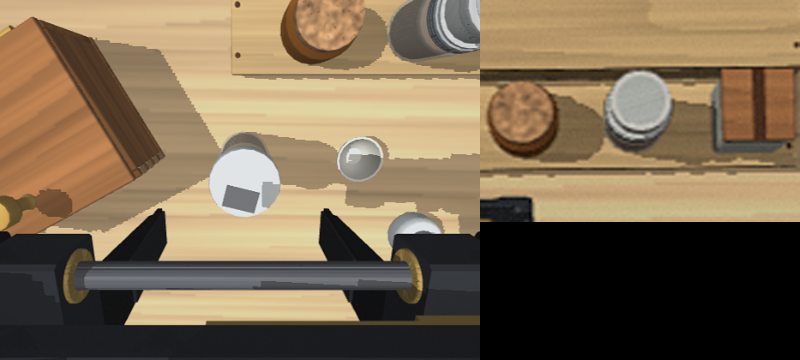

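The tin is centred on the mason lid at (641,101) in the right panel, and the tall lid is in the wrist view as predicted. Now gripping the tall canister.

drive_tool(delta_pos=[[0,-2,-35],[0,0,-40],[0,0,-40],[0,0,-29],[0,0,-10],[0,0,0],[0,0,0],[0,0,0],[0,0,0],[0,0,0]], twist=[[0,0,0],[0,0,0],[0,0,0],[0,0,0],[0,0,0],[0,0,0],[0,0,0],[0,0,0],[0,0,0],[0,0,0]], fingers=[0.95,0.95,0.95,0.95,0.95,0.95,0,0,0,0], force=20)

```text
time: 15.02
ee_pos: [0.4192, 0.1124, 0.0814]
tcp_rot: [-3.141, -0.001, 0.015]
force: [-0.4, 0.5, 1.7]
width: 0.0633
grasp_force: 20.0
```

```bash
python3 s.py
```

```text
[419.2 112.4  81.4] [-3.1414e+00 -1.4000e-03  1.4500e-02] 63.27 19.999023377895355 [-0.4  0.5  1.7]
```

drive_tool(delta_pos=[[0,0,20],[0,0,45],[0,0,55],[0,0,50],[10,-12,20],[32,-40,0],[38,-46,0],[38,-46,0],[38,-46,0],[38,-46,0]], twist=[[0,0,0],[0,0,0],[0,0,0],[0,0,0],[0,0,0],[0,0,0],[0,0,0],[0,0,0],[0,0,0],[0,0,0]], fingers=[0,0,0,0,0,0,0,0,0,0])

```text
time: 16.27
ee_pos: [0.6131, -0.1252, 0.2689]
tcp_rot: [-3.141, 0.002, 0.014]
force: [0.2, 0.8, -3.5]
width: 0.0635
grasp_force: 20.0
```

drive_tool(delta_pos=[[32,-40,0],[10,-12,0],[0,0,-20],[0,0,-30],[0,0,-25],[0,0,0],[0,0,0]], twist=[[0,0,0],[0,0,0],[0,0,0],[0,0,0],[0,0,0],[0,0,0],[0,0,0]], fingers=[0,0,0,0,0,0,0])

```text
time: 17.15
ee_pos: [0.6545, -0.1748, 0.1961]
tcp_rot: [-3.142, -0.0, 0.015]
force: [-0.2, 1.0, -3.2]
width: 0.0635
grasp_force: 20.0
```

```bash
python3 s.py
```

```text
[ 654.5 -174.8  196.1] [-3.1416e+00 -4.0000e-04  1.5400e-02] 63.45 20.0008687376976 [-0.2  1.  -3.2]
```

drive_tool(delta_pos=[[0.5,-1,-14],[0,0,-8],[0,0,-4],[0,0,-2],[0,0,-1],[0,0,-1],[0,0,0]], twist=[[0,0,0],[0,0,0],[0,0,0],[0,0,0],[0,0,0],[0,0,0],[0,0,0]], fingers=[0,0,0,0,0,0,0])

```text
time: 18.02
ee_pos: [0.6558, -0.1768, 0.1674]
tcp_rot: [3.141, -0.002, 0.014]
force: [-1.5, 1.9, 4.1]
width: 0.0634
grasp_force: 20.0
```

```bash
python3 s.py
```

```text
[ 655.8 -176.8  167.4] [ 3.1412e+00 -2.0000e-03  1.4500e-02] 63.37 20.00053346157074 [-1.5  1.9  4.1]
```

drive_tool(delta_pos=[[0,0,0],[0,0,0],[0,0,0],[0,0,20],[0,0,45],[0,0,45],[-10,20,0],[-20,40,0],[-25,48,0],[-25,48,0]], twist=[[0,0,0],[0,0,0],[0,0,0],[0,0,0],[0,0,0],[0,0,0],[0,0,4],[0,0,4],[0,0,4],[0,0,4]], fingers=[0.9,0.9,0.9,0.9,0.9,0.9,0.9,0.9,0.8,0.7])

```text
time: 19.27
ee_pos: [0.5747, -0.0196, 0.2775]
tcp_rot: [3.141, -0.002, 0.295]
force: [0.3, 0.4, 0.6]
width: 0.0715
grasp_force: 0.0
```

drive_tool(delta_pos=[[-25,48,0],[-25,48,0],[-25,48,0],[-25,48,0],[-25,48,0],[-25,48,0],[-20,40,0],[-10,12,-10],[0,0,0],[0,0,0]], twist=[[0,0,4],[0,0,4],[0,0,4],[0,0,0],[0,0,0],[0,0,0],[0,0,0],[0,0,0],[0,0,0],[0,0,0]], fingers=[0.6,0.6,0.6,0.6,0.6,0.6,0.6,0.6,0.6,0.6])

```text
time: 20.52
ee_pos: [0.3958, 0.3182, 0.2658]
tcp_rot: [3.141, -0.0, 0.502]
force: [0.4, -0.2, 0.2]
width: 0.0568
grasp_force: 0.0
```

```bash
python3 s.py
python3 - <<'E'
from h import *
cm=camera_model("wrist");im=get_image("wrist")
print(proj(cm,[.396,.319,.155])*480/560,proj(cm,[.396,.319,.150])*480/560)
np.save("w4E.npy",cm["extrinsics"])
t=camera_model("top");it=get_image("top")
a=it[110:200,240:400]
print("tall exp",proj(t,[.6555,-.1765,.22]))
cv2.imwrite("pics/v4.png",np.hstack([cv2.resize(im,(480,360)),cv2.copyMakeBorder(cv2.resize(a,(320,180),interpolation=cv2.INTER_CUBIC),0,180,0,0,cv2.BORDER_CONSTANT)]))
E
```

```text
[395.8 318.2 265.8] [ 3.141  -0.      0.5018] 56.79 0.0 [ 0.4 -0.2  0.2]
[241.05971602 178.01554322] [241.08360898 176.59351912]
tall exp [369.10493363 115.54873973]
```

View pics/v4.png

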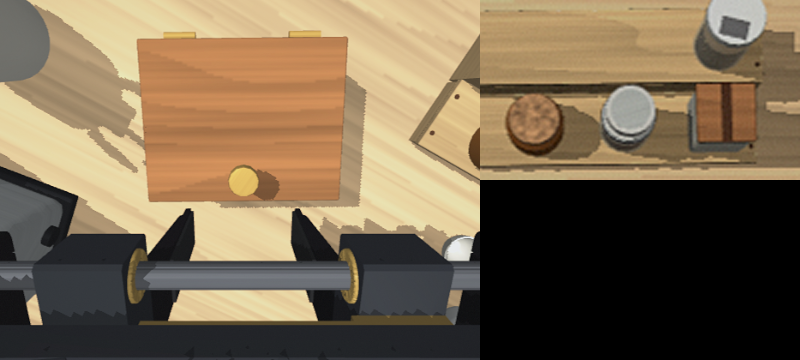

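The tall canister stands behind the square one at about (736,14) in the right panel. The knob is at (244,181) in the wrist view, as expected. Now gripping the knob.

drive_tool(delta_pos=[[1,-1,-35],[0,0,-40],[0,0,-30],[0,0,-15],[0,0,-5],[0,0,0],[0,0,0],[0,0,0],[0,0,0],[0,0,0]], twist=[[0,0,0],[0,0,0],[0,0,0],[0,0,0],[0,0,0],[0,0,0],[0,0,0],[0,0,0],[0,0,0],[0,0,0]], fingers=[0.6,0.6,0.6,0.6,0.6,0.6,0,0,0,0], force=15)

```text
time: 21.88
ee_pos: [0.3965, 0.3179, 0.1409]
tcp_rot: [3.14, -0.0, 0.503]
force: [1.4, -2.8, 1.3]
width: 0.0276
grasp_force: 15.0
```

```bash
python3 s.py
python3 - <<'E'
import numpy as np
# knob path from tool pose; hinge in box frame
r=np.array([130.,43.]) # along lid, normal
th=.503
for a in np.arange(0,1.8,.1):
    x=80-r[0]*np.cos(a)+r[1]*np.sin(a); z=100.5+r[0]*np.sin(a)+r[1]*np.cos(a)
    print(round(a,1),np.round([x,z],1),np.round([436+x*np.cos(th),341+x*np.sin(th),z-11],1))
E
```

```text
[396.5 317.9 140.9] [ 3.1403e+00 -4.0000e-04  5.0330e-01] 27.6 15.000123591162264 [ 1.4 -2.8  1.3]
0.0 [-50.  143.5] [392.2 316.9 132.5]
0.1 [-45.1 156.3] [396.5 319.3 145.3]
0.2 [-38.9 168.5] [401.9 322.3 157.5]
0.3 [-31.5 180. ] [408.4 325.8 169. ]
0.4 [-23.  190.7] [415.9 329.9 179.7]
0.5 [-13.5 200.6] [424.2 334.5 189.6]
0.6 [ -3.  209.4] [433.4 339.5 198.4]
0.7 [  8.3 217.1] [443.2 345.  206.1]
0.8 [ 20.3 223.7] [453.8 350.8 212.7]
0.9 [ 32.9 229.1] [464.8 356.8 218.1]
1.0 [ 45.9 233.1] [476.3 363.1 222.1]
1.1 [ 59.4 235.9] [488.  369.6 224.9]
1.2 [ 73.  237.2] [499.9 376.2 226.2]
1.3 [ 86.7 237.3] [511.9 382.8 226.3]
1.4 [100.3 235.9] [523.9 389.3 224.9]
1.5 [113.7 233.2] [535.6 395.8 222.2]
1.6 [126.8 229.2] [547.1 402.1 218.2]
1.7 [139.4 223.9] [558.1 408.2 212.9]
```

drive_tool(delta_pos=[[1,1,4],[3,1,6],[3,2,6],[6,4,12],[8,4,11],[8,5,10],[9,5,9]], twist=[[0,0,0],[0,0,0],[0,0,0],[0,0,0],[0,0,0],[0,0,0],[0,0,0]], fingers=[0,0,0,0,0,0,0])

```text
time: 22.75
ee_pos: [0.4346, 0.3393, 0.1989]
tcp_rot: [3.139, 0.002, 0.503]
force: [3.1, -6.1, -5.7]
width: 0.0272
grasp_force: 15.0
```

```bash
python3 s.py
```

```text
[434.6 339.3 198.9] [3.1393e+00 1.7000e-03 5.0290e-01] 27.21 14.99957537278533 [ 3.1 -6.1 -5.7]
```

drive_tool(delta_pos=[[10.4,4.6,7.7],[10.6,5.8,6.6],[11,6,5.4],[11.5,6.3,4],[11.7,6.5,2.8],[11.9,6.6,1.3],[12,6.6,0.1],[12,6.5,-1.4],[11.7,6.5,-2.7],[11.5,6.3,-4]], twist=[[0,0,0],[0,0,0],[0,0,0],[0,0,0],[0,0,0],[0,0,0],[0,0,0],[0,0,0],[0,0,0],[0,0,0]], fingers=[0,0,0,0,0,0,0,0,0,0])

```text
time: 24.0
ee_pos: [0.5493, 0.4035, 0.2191]
tcp_rot: [-3.14, -0.002, 0.503]
force: [-3.4, 4.2, 4.1]
width: 0.0273
grasp_force: 15.0
```

```bash
python3 s.py
python3 - <<'E'
from h import *
a=get_image("scene");b=get_image("top")
cv2.imwrite("pics/v5.png",np.hstack([cv2.resize(a[60:280,280:500],(400,400)),cv2.resize(b[130:300,50:220],(400,400))]))
E
```

```text
[549.3 403.5 219.1] [-3.1397e+00 -2.2000e-03  5.0340e-01] 27.31 15.00035684555769 [-3.4  4.2  4.1]
```

View pics/v5.png

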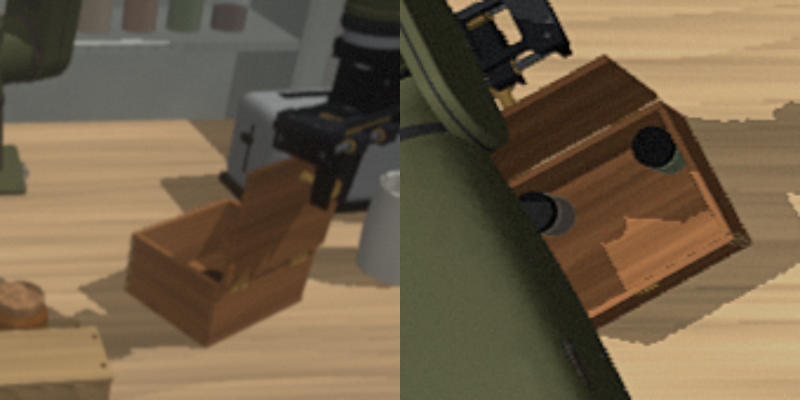

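The lid is open, about upright, and the gripper holds the knob. I nudge it a little further, release, and go for the spice jar.

drive_tool(delta_pos=[[11,6,-5.3],[0,0,0],[0,0,0],[0,0,0],[0,0,25],[0,0,45],[0,0,40],[-2,-20,0],[-4,-45,0],[-4,-50,0]], twist=[[0,0,0],[0,0,0],[0,0,0],[0,0,0],[0,0,0],[0,0,0],[0,0,0],[0,0,0],[0,0,0],[0,0,0]], fingers=[0,0,0.65,0.65,0.65,0.65,0.65,0.65,0.65,0.65])

```text
time: 25.35
ee_pos: [0.5487, 0.2907, 0.3205]
tcp_rot: [3.141, 0.003, 0.504]
force: [0.7, 0.4, -0.0]
width: 0.0619
grasp_force: 0.0
```

drive_tool(delta_pos=[[-4,-55,0],[-5,-60,0],[-5,-60,0],[-5,-60,0],[-5,-60,0],[-5,-60,0],[-5,-60,0],[-5,-60,-15],[-5,-60,-20],[-5,-50,-20]], twist=[[0,0,0],[0,0,0],[0,0,0],[0,0,0],[0,0,0],[0,0,0],[0,0,0],[0,0,0],[0,0,0],[0,0,0]], fingers=[0.7,0.7,0.7,0.7,0.7,0.7,0.7,0.7,0.7,0.7])

```text
time: 26.6
ee_pos: [0.4984, -0.2936, 0.2657]
tcp_rot: [-3.14, 0.002, 0.501]
force: [0.6, 0.3, 0.1]
width: 0.0666
grasp_force: 0.0
```

drive_tool(delta_pos=[[-4,-50,-30],[-4,-25,-20],[0,0,0],[0,0,0]], twist=[[0,0,0],[0,0,0],[0,0,0],[0,0,0]], fingers=[0.7,0.7,0.7,0.7])

```text
time: 27.1
ee_pos: [0.4927, -0.3654, 0.2188]
tcp_rot: [-3.142, -0.0, 0.504]
force: [0.9, 0.5, 0.6]
width: 0.0665
grasp_force: 0.0
```

```bash
python3 s.py
python3 - <<'E'
from h import *
cm=camera_model("wrist");im=get_image("wrist")
p=proj(cm,[.497,-.3675,.075]);print("exp",p)
m=(cv2.cvtColor(im,cv2.COLOR_BGR2GRAY)<50).astype(np.uint8);n,l,st,c=cv2.connectedComponentsWithStats(m)
for i in range(1,n):
    if 500<st[i,4]<20000: print(st[i],np.round(c[i],1),np.round(onz(cm,st[i,0]+st[i,2]/2,st[i,1]+st[i,3]/2,.075)*1000,1))
E
```

```text
[ 492.7 -365.4  218.8] [-3.1415e+00 -4.0000e-04  5.0360e-01] 66.49 0.0 [0.9 0.5 0.6]
exp [286.65305337 195.24186915]
[ 424    0   83   60 2088] [464.8  16.9] [ 677.4 -424.6   75. ]
[ 370   56  190  319 7357] [462.7 297.5] [ 556.7 -513.5   75. ]
[384  73  68  27 643] [413.7  87. ] [ 625.7 -416.1   75. ]
[ 270  173   46   49 1768] [292.4 196.9] [ 497.9 -373.3   75. ]
[ 141  243  180   68 2362] [195.6 283.6] [ 404.5 -360.1   75. ]
[ 349  243   75   64 2234] [373.  281.4] [ 475.5 -484.6   75. ]
```

drive_tool(delta_pos=[[5,-4,-35],[0,0,-45],[0,0,-45],[0,0,-32],[0,0,-14],[0,0,0],[0,0,0],[0,0,0],[0,0,0],[0,0,0]], twist=[[0,0,0],[0,0,0],[0,0,0],[0,0,0],[0,0,0],[0,0,0],[0,0,0],[0,0,0],[0,0,0],[0,0,0]], fingers=[0.7,0.7,0.7,0.7,0.7,0.7,0,0,0,0], force=15)

```text
time: 28.4
ee_pos: [0.4982, -0.3709, 0.0488]
tcp_rot: [3.139, -0.001, 0.503]
force: [0.6, -0.7, 5.0]
width: 0.0437
grasp_force: 15.0
```

```bash
python3 s.py
```

```text
[ 498.2 -370.9   48.8] [ 3.1394e+00 -8.0000e-04  5.0290e-01] 43.68 15.002620965242386 [ 0.6 -0.7  5. ]
```

drive_tool(delta_pos=[[0,0,20],[0,0,50],[0,0,60],[-2,15,52],[-5,40,30],[-7,60,0],[-7,60,0],[-7,60,0],[-7,60,0],[-7,60,0]], twist=[[0,0,0],[0,0,0],[0,0,0],[0,0,0],[0,0,0],[0,0,0],[0,0,0],[0,0,0],[0,0,0],[0,0,0]], fingers=[0,0,0,0,0,0,0,0,0,0])

```text
time: 29.65
ee_pos: [0.4545, -0.0133, 0.2601]
tcp_rot: [3.141, -0.001, 0.503]
force: [0.4, -0.6, -0.5]
width: 0.0433
grasp_force: 15.0
```

drive_tool(delta_pos=[[-7,60,0],[-7,60,0],[-7,60,0],[-7,60,0],[-7,50,0],[-5,40,0],[-2,15,0],[0,0,-20],[0,0,0],[0,0,0]], twist=[[0,0,0],[0,0,0],[0,0,0],[0,0,0],[0,0,0],[0,0,0],[0,0,0],[0,0,0],[0,0,0],[0,0,0]], fingers=[0,0,0,0,0,0,0,0,0,0])

```text
time: 30.9
ee_pos: [0.4137, 0.3285, 0.2389]
tcp_rot: [3.141, 0.001, 0.501]
force: [-0.0, -0.3, -1.7]
width: 0.0435
grasp_force: 15.0
```

```bash
python3 s.py
python3 - <<'E'
from h import *
im=get_image("wrist");cm=camera_model("wrist");cv2.imwrite("pics/w6.png",im)
th=.503;R=np.array([[np.cos(th),-np.sin(th)],[np.sin(th),np.cos(th)]])
for p in((46,68,83),(46,-68,83),(-80,100,100),(-80,-100,100),(80,100,100),(-25,0,8)):
    print(p,np.round(proj(cm,np.append(R@p[:2]+[436,341],p[2])/1000),0))
E
```

```text
[413.7 328.5 238.9] [3.1413e+00 1.1000e-03 5.0130e-01] 43.47 14.999363422393799 [-0.  -0.3 -1.7]
(46, 68, 83) [202. 113.]
(46, -68, 83) [362. 113.]
(-80, 100, 100) [171. 259.]
(-80, -100, 100) [394. 259.]
(80, 100, 100) [153.  68.]
(-25, 0, 8) [282. 179.]
```

View pics/w6.png

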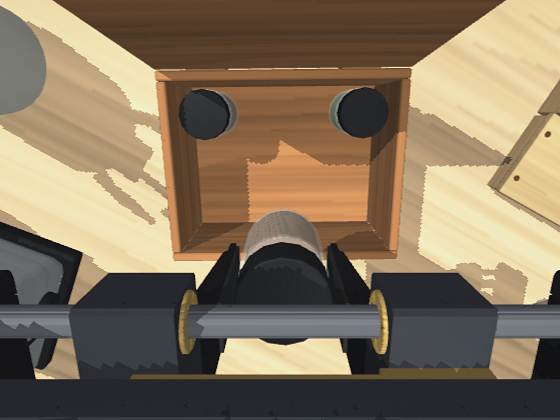

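The open box matches the predictions, with the inner jars at (205,113) and (360,113) and the front rim at row 258. The jar is held above the front half, so I lower it in.

drive_tool(delta_pos=[[0,0,-30],[0,0,-45],[0,0,-45],[0,0,-30],[0,0,-18],[0,0,-8],[0,0,-3],[0,0,-1],[0,0,-1],[0,0,0]], twist=[[0,0,0],[0,0,0],[0,0,0],[0,0,0],[0,0,0],[0,0,0],[0,0,0],[0,0,0],[0,0,0],[0,0,0]], fingers=[0,0,0,0,0,0,0,0,0,0])

```text
time: 32.2
ee_pos: [0.4138, 0.3301, 0.059]
tcp_rot: [-3.142, -0.001, 0.503]
force: [-0.3, -0.3, -1.8]
width: 0.0436
grasp_force: 15.0
```

```bash
python3 s.py
```

```text
[413.8 330.1  59. ] [-3.1415e+00 -9.0000e-04  5.0320e-01] 43.57 14.99941349029541 [-0.3 -0.3 -1.8]
```

drive_tool(delta_pos=[[0,0,-1],[0,0,-0.7],[0,0,-0.7],[0,0,0]], twist=[[0,0,0],[0,0,0],[0,0,0],[0,0,0]], fingers=[0,0,0,0])

```text
time: 32.7
ee_pos: [0.4137, 0.33, 0.0569]
tcp_rot: [-3.142, -0.0, 0.503]
force: [-2.4, -1.5, 5.4]
width: 0.0433
grasp_force: 15.0
```

```bash
python3 s.py
```

```text
[413.7 330.   56.9] [-3.1415e+00 -3.0000e-04  5.0310e-01] 43.29 15.001134127378464 [-2.4 -1.5  5.4]
```

drive_tool(delta_pos=[[0,0,0],[0,0,0],[0,0,15],[0,0,50],[0,0,60],[0,0,60],[0,0,60],[10,5,28],[35,19,0],[40,22,0]], twist=[[0,0,0],[0,0,0],[0,0,0],[0,0,0],[0,0,0],[0,0,0],[0,0,0],[0,0,0],[0,0,0],[0,0,0]], fingers=[0.65,0.65,0.65,0.65,0.65,0.65,0.65,0.65,0.65,0.65])

```text
time: 33.95
ee_pos: [0.4995, 0.3764, 0.3318]
tcp_rot: [-3.141, -0.004, 0.503]
force: [0.2, -0.2, 0.9]
width: 0.0618
grasp_force: 0.0
```

drive_tool(delta_pos=[[40,22,0],[22,11,0],[0,0,0],[0,0,0]], twist=[[0,0,0],[0,0,0],[0,0,0],[0,0,0]], fingers=[0.65,0.65,0.65,0.65])

```text
time: 34.45
ee_pos: [0.56, 0.4086, 0.3297]
tcp_rot: [-3.142, -0.0, 0.503]
force: [-0.1, 0.3, -0.3]
width: 0.0614
grasp_force: 0.0
```

```bash
python3 s.py
python3 - <<'E'
from h import *
im=get_image("wrist");a=get_image("scene");t=get_image("top")
cv2.imwrite("pics/v7.png",np.hstack([cv2.resize(im,(400,300)),np.vstack([cv2.resize(a[100:250,300:500],(400,300)),])]))
cv2.imwrite("pics/t7.png",t)
E
```

```text
[560.  408.6 329.7] [-3.1415e+00 -2.0000e-04  5.0310e-01] 61.44 0.0 [-0.1  0.3 -0.3]
```

View pics/v7.png

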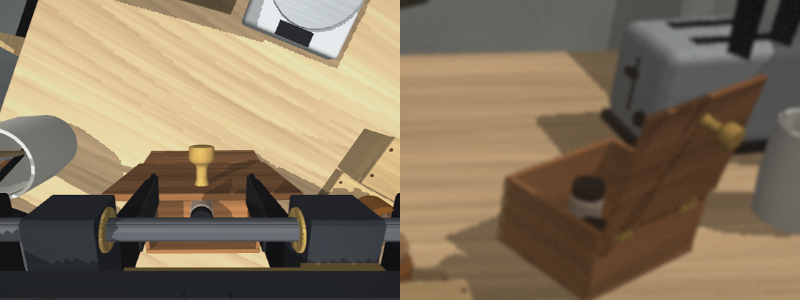

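The lid stands open with the knob central under the gripper, and the jar is upright in the box. I re-grip the knob and bring the lid down along the arc.

drive_tool(delta_pos=[[0.3,0.5,-30],[0,0,-45],[0,0,-30],[0,0,-11],[0,0,0],[0,0,0],[0,0,0],[0,0,0]], twist=[[0,0,0],[0,0,0],[0,0,0],[0,0,0],[0,0,0],[0,0,0],[0,0,0],[0,0,0]], fingers=[0.65,0.65,0.65,0.65,0.65,0,0,0])

```text
time: 35.6
ee_pos: [0.5612, 0.4096, 0.2142]
tcp_rot: [-3.141, -0.002, 0.503]
force: [0.3, 0.8, -0.5]
width: 0.0371
grasp_force: 0.0
```

drive_tool(delta_pos=[[-11,-6,5.3],[-11.5,-6.3,4],[-11.7,-6.5,2.7],[-12,-6.5,1.4],[-12,-6.6,0],[-11.9,-6.6,-1.4],[-11.7,-6.5,-2.8]], twist=[[0,0,0],[0,0,0],[0,0,0],[0,0,0],[0,0,0],[0,0,0],[0,0,0]], fingers=[0,0,0,0,0,0,0])

```text
time: 36.48
ee_pos: [0.4797, 0.3646, 0.2269]
tcp_rot: [3.142, -0.006, 0.503]
force: [-0.1, -0.1, 12.5]
width: 0.0268
grasp_force: 15.0
```

```bash
python3 s.py
```

```text
[479.7 364.6 226.9] [ 3.1416 -0.0065  0.5031] 26.83 15.004198607057333 [-0.1 -0.1 12.5]
```

drive_tool(delta_pos=[[-11.5,-6.3,-3],[-11,-6,-4.4],[-10.6,-5.8,-6],[-9.8,-5.5,-7.7],[-9.2,-5,-8.8],[-8.3,-4.6,-9.9],[-7.5,-4,-10.7],[-6.5,-3.5,-11.5],[-5.4,-3,-12.2]], twist=[[0,0,0],[0,0,0],[0,0,0],[0,0,0],[0,0,0],[0,0,0],[0,0,0],[0,0,0],[0,0,0]], fingers=[0,0,0,0,0,0,0,0,0])

```text
time: 37.6
ee_pos: [0.3961, 0.3176, 0.1473]
tcp_rot: [3.139, 0.009, 0.503]
force: [-5.7, -5.6, 4.2]
width: 0.0272
grasp_force: 15.0
```

```bash
python3 s.py
```

```text
[396.1 317.6 147.3] [3.1388 0.0086 0.5033] 27.18 15.000821622088552 [-5.7 -5.6  4.2]
```

drive_tool(delta_pos=[[-2.2,-1.2,-6.5],[-2,-1,-6.5],[0,0,0],[0,0,0],[0,0,0],[0,0,25],[0,0,35],[0,0,0],[0,0,0]], twist=[[0,0,0],[0,0,0],[0,0,0],[0,0,0],[0,0,0],[0,0,0],[0,0,0],[0,0,0],[0,0,0]], fingers=[0,0,0,0.6,0.6,0.6,0.6,0,0])

```text
time: 38.72
ee_pos: [0.3947, 0.3182, 0.1945]
tcp_rot: [3.141, 0.001, 0.503]
force: [-0.4, -0.0, -1.5]
width: 0.0421
grasp_force: 0.0
```

drive_tool(delta_pos=[[0,0,0],[0,0,0],[0,0,-10],[0,0,-8],[0,0,0]], twist=[[0,0,0],[0,0,0],[0,0,0],[0,0,0],[0,0,0]], fingers=[0,0,0,0,0])

```text
time: 39.35
ee_pos: [0.3943, 0.318, 0.1755]
tcp_rot: [3.141, 0.003, 0.503]
force: [-0.3, 0.6, -0.3]
width: 0.0006
grasp_force: 0.0
```

```bash
python3 s.py
```

```text
[394.3 318.  175.5] [3.1414e+00 2.7000e-03 5.0310e-01] 0.59 0.0 [-0.3  0.6 -0.3]
```

Tips are now at z≈167, above the knob top (151.5 when shut). I press down gently.

drive_tool(delta_pos=[[-1,-1,-6],[0,0,-4],[0,0,-3],[0,0,-2],[0,0,-1],[0,0,0]], twist=[[0,0,0],[0,0,0],[0,0,0],[0,0,0],[0,0,0],[0,0,0]], fingers=[0,0,0,0,0,0])

```text
time: 40.1
ee_pos: [0.3941, 0.3175, 0.1611]
tcp_rot: [-3.142, -0.0, 0.503]
force: [0.5, -1.1, 0.0]
width: 0.0006
grasp_force: 0.0
```

```bash
python3 s.py
```

```text
[394.1 317.5 161.1] [-3.1415e+00 -2.0000e-04  5.0300e-01] 0.58 0.0 [ 0.5 -1.1  0. ]
```

drive_tool(delta_pos=[[0,0,-1],[0,0,-1],[0,0,-1],[0,0,0],[0,0,0]], twist=[[0,0,0],[0,0,0],[0,0,0],[0,0,0],[0,0,0]], fingers=[0,0,0,0,0])

```text
time: 40.72
ee_pos: [0.3941, 0.3175, 0.1597]
tcp_rot: [3.142, -0.0, 0.503]
force: [-4.0, -1.9, 7.3]
width: 0.0002
grasp_force: 3.9
```

```bash
python3 s.py
```

```text
[394.1 317.5 159.7] [ 3.1416e+00 -1.0000e-04  5.0310e-01] 0.22 3.943099993011856 [-4.  -1.9  7.3]
```

drive_tool(delta_pos=[[0,0,-1],[0,0,-0.5],[0,0,0],[0,0,0]], twist=[[0,0,0],[0,0,0],[0,0,0],[0,0,0]], fingers=[0,0,0,0])

```text
time: 41.22
ee_pos: [0.3942, 0.3175, 0.1596]
tcp_rot: [3.141, -0.0, 0.503]
force: [-6.9, -4.3, 13.9]
width: 0.0003
grasp_force: 7.1
```

drive_tool(delta_pos=[[0,0,10],[0,0,50],[0,0,60],[-20,0,40],[-30,0,0],[-20,0,0],[0,0,0]], twist=[[0,0,0],[0,0,0],[0,0,0],[0,0,0],[0,0,0],[0,0,0],[0,0,0]], fingers=[0,0,0,0,0,0,0])

```text
time: 42.1
ee_pos: [0.3231, 0.3174, 0.3159]
tcp_rot: [3.141, 0.0, 0.504]
force: [0.0, 0.3, -1.0]
width: 0.0008
grasp_force: 0.0
```

```bash
python3 s.py
python3 - <<'E'
from h import *
a=get_image("scene");t=get_image("top")
A=cv2.resize(a[110:270,130:470],(800,376),interpolation=cv2.INTER_CUBIC);B=cv2.resize(t[95:200,220:400],(384,224),interpolation=cv2.INTER_CUBIC)
w=cv2.resize(get_image("wrist"),(416,224))
cv2.imwrite("pics/v8.png",np.vstack([A,np.hstack([B,w])]))
c=camera_model("top")
for P in([.6555,-.1765,.22],[.563,-.068,.155],[.5605,.0415,.105],[.5645,-.177,.13]): print((proj(c,P)-[220,95])*[384/180,224/105]+[0,376])
E
```

```text
[323.1 317.4 315.9] [3.1414e+00 3.0000e-04 5.0450e-01] 0.76 0.0 [ 0.   0.3 -1. ]
[318.09052509 419.83731143]
[204.57740326 523.99134435]
[101.45118763 534.56113094]
[305.18041203 527.15089168]
```

View pics/v8.png

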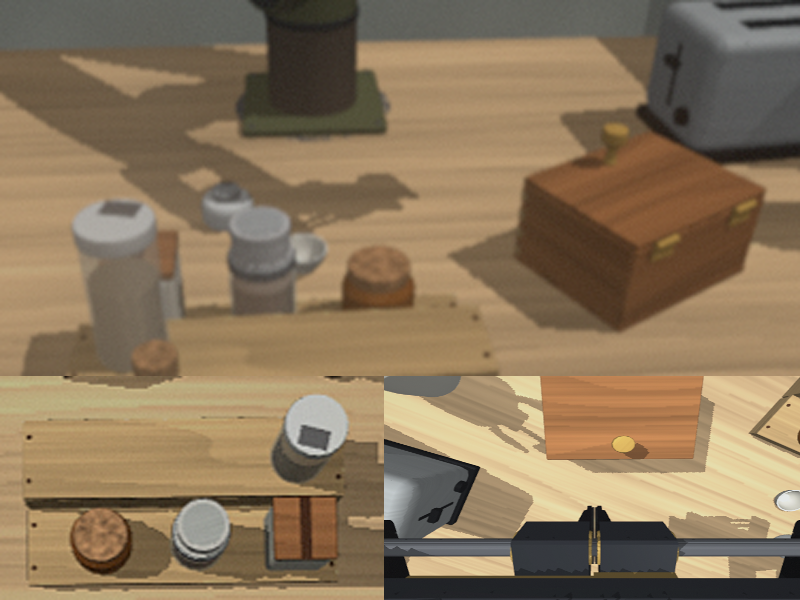

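Everything stands upright and the lid is shut. The tall lid is at (316,424) against (318,420) predicted, so I'll measure the final offsets numerically.

Run:
```python
from h import *
t=get_image("top").astype(float)
for _ in range(3): t+=get_image("top")
im=(t/4).astype(np.uint8);cm=camera_model("top");hsv=cv2.cvtColor(im,cv2.COLOR_BGR2HSV)
for n,P,r in(("tall",[.6555,-.1765,.22],20),("tin",[.563,-.068,.155],17)):
  u,v=proj(cm,P)
  for th in (150,170,190):
    m=np.zeros(im.shape[:2],np.uint8);cv2.circle(m,(int(round(u)),int(round(v))),r,1,-1)
    m&=((hsv[...,1]<45)&(hsv[...,2]>th)).astype(np.uint8)
    cs,_=cv2.findContours(m,cv2.RETR_EXTERNAL,cv2.CHAIN_APPROX_NONE);c=max(cs,key=cv2.contourArea)
    e=cv2.fitEllipse(cv2.convexHull(c));print(n,th,np.round(e[0],1),np.round(e[1],1),"exp",np.round((u,v),1),"P",np.round(onz(cm,*e[0],P[2])*1000,1))
```

```text
tall 150 [368.1 117.3] [28.2 29.1] exp [369.1 115.5] P [ 651.7 -174.3  220. ]
tall 170 [368.1 117.2] [28.  28.5] exp [369.1 115.5] P [ 652.  -174.3  220. ]
tall 190 [368.  117.5] [26.4 27.8] exp [369.1 115.5] P [ 651.4 -174.1  220. ]
tin 150 [314.5 164.4] [23.1 25.1] exp [315.9 164.4] P [563.  -64.9 155. ]
tin 170 [314.9 164.2] [22.9 23.1] exp [315.9 164.4] P [563.4 -65.7 155. ]Traceback (most recent call last):
  File "<stdin>", line 11, in <module>
cv2.error: OpenCV(4.12.0) /io/opencv/modules/imgproc/src/shapedescr.cpp:361: error: (-201:Incorrect size of input array) There should be at least 5 points to fit the ellipse in function 'fitEllipseNoDirect'
```

The offsets are about 2–3 mm, close to the calibration accuracy, so I'm handing in.

```bash
python3 -c "
from workcell import job
print(job.hand_in())"
```

```text
the job is handed in; nothing more can be done
None
```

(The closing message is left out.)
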